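# Finish the carton layer and lock the load gate

### The job

Finish loading the carrying board: stand the loose tea carton upright in the empty space between the two loaded cartons and the sliding gate, turned crosswise to those two so the layer interlocks, and let go of it. Then pull up the gate's spring plunger by its knob, slide the gate one hole along the track towards the cartons so that it draws the layer up tight, and let the pin go fully home in that next hole. Finish still holding the knob with the pin seated, so that it stays home while I check the load; leave the other things where they are.

Things in the scene. Friction and masses are not known exactly. Their poses are not given: they have to be found in the camera images.
- load_board: Striped wooden carrying board, fixed on the worktop, 210 x 330 x 22 mm. Origin: centre of its underside; x across it (210 mm), y along it (330 mm), z up. On its top (z = 22 mm): aluminium track along y at x = -88 mm, 20 mm wide, 14 mm high, an 11.5 mm hole every 48 mm; 14 mm high edge angle along the +x side (inner face x = 82 mm) and the +y end (inner face y = 157 mm)
- bay (a point): Middle of the empty space on the board's top at the start (board x = 8, y = -26, z = 22 mm), axes as the board. In y the space is 118 mm long: from the gate's face (59 mm to -y) to the loaded cartons' end faces (59 mm to +y). In x it is 153 mm wide: from the edge of the gate's slide block (79 mm to -x) to the edge angle (74 mm to +x)
- carton_a: Loaded tea carton at the board's +y end, on the side away from the track, its long side along the board's y; loose. Same make as carton_c
- carton_b: Loaded tea carton at the board's +y end next to carton_a, on the track side, its long side along the board's y; loose. Same make as carton_c
- carton_c: The loose tea carton, standing upright on the worktop to the left of the board, beyond its loaded end. Solid body 67 mm (its x) x 123 mm (its y) x 74 mm high; above that only its thin raised lid, to 122 mm, which offers no resistance. 0.13 to 0.24 kg. Origin: centre of its underside, z up. Grip it across its 67 mm. In the layer its y axis lies along the board's x (either way round)
- knob: Black round pull knob on the plunger, 25 mm in diameter (28 mm at the top rim), 28.5 mm high. Origin: centre of its underside, on the pin's axis, 70 mm above the worktop when the pin is home; the slide block's collar (16 mm in diameter) ends 2 mm below it. Rises with the plunger, travels with the gate
- plunger (a joint): Lift of the plunger along +z in m: 0 = pin fully home, 8.5 mm deep in its hole; above 0.009 the pin is clear; 0.016 = fully up. A spring pushes it down with 5 N at 0, 11 N at 0.012. Released between holes, the pin rests on the track and reads about 0.0085. Round-nosed 9 mm pin, 1.2 mm of play each side in a hole
- stop_gate (a joint): Travel of the sliding gate along the board's +y (to the cartons) in m: 0 = start hole, 0.048 = next hole, where 3.5 mm of play stay in the layer. 1 N friction with the pin clear, locked with it in a hole. Gate: two 12 mm steel tubes across the board, upper edge 66 mm above its top, from the slide block to x = 76 mm; its face is 19 mm ahead of the knob's axis; it pushes a carton ahead of it
- tape_roll: Bystander: roll of paper tape, 104 mm across, 25 mm high, lying under the wall cabinet, whose front and pull overhang the worktop from world x = 0.56 m on, 0.47 m above it: keep the wrist clear of it
- scissors: Bystander: scissors with blue handles lying flat, 199 mm long
- timer: Bystander: round kitchen timer, 65 mm across, 52 mm high

How it is judged:
On the way, in this order (a step that is already met when the one before it is completed fails the run):
1. the third carton stands released on the board, crosswise in the space between the loaded cartons and the gate, with the gate still in its first hole and the pin home (z of carton_c in the frame of load_board between 0.018 and 0.026 m and x of carton_c in the frame of load_board between -0.012 and 0.024 m and y of carton_c in the frame of load_board between -0.056 and 0.004 m and angle between the y axis of carton_c and the x axis of load_board, either way round below 0.25 rad and angle between carton_c's own z axis and vertical below 0.08 rad and contact force between carton_c and the arm below 0.2 N and contact force between carton_c and the fingers below 0.2 N and value of joint stop_gate below 0.006 m and value of joint plunger below 0.003 m), for 0.2 s.
2. the plunger is pulled up until its pin is clear of the hole (value of joint plunger above 0.009 m), for 0.1 s.
At the end, for the whole second after the job is handed in: Gate in the next hole (0.048 m, within 4 mm), pin home (within 2 mm), fingers on the knob (over 2 N); third carton upright on the board, crosswise within 0.06 rad, between gate and loaded cartons, not touched; loaded cartons upright, moved under 12 mm (value of joint stop_gate between 0.044 and 0.052 m and value of joint plunger below 0.002 m and contact force between the fingers and knob above 2 N and z of carton_c in the frame of load_board between 0.018 and 0.026 m and x of carton_c in the frame of load_board between -0.014 and 0.024 m and y of carton_c in the frame of load_board between -0.01 and 0.006 m and angle between the y axis of carton_c and the x axis of load_board, either way round below 0.06 rad and angle between each of carton_c, carton_a, carton_b's own z axis and vertical below 0.05 rad and distance of each of carton_a, carton_b from where it was at the start of the episode below 0.012 m and linear speed of carton_c below 0.02 m/s and contact force between carton_c and the arm below 0.2 N and contact force between carton_c and the fingers below 0.2 N); the arm keeps its last pose, push and grip.
It fails at once if a loaded carton is shoved out of place or tipped (distance of any of carton_a, carton_b from where it was at the start of the episode above 0.025 m or angle between any of carton_a, carton_b's own z axis and vertical above 0.3 rad).
It fails at once if a bystander is moved (distance of any of tape_roll, scissors, timer from where it was at the start of the episode above 0.02 m).
It also fails if it takes over 48 s, if anything falls off the work surface, if the arm or the gripper's body presses on something with over 40 N, if the wrist force passes 120 N, or if a joint passes its speed limit or range.

### The arm

A 6-joint arm with a two-finger parallel gripper is mounted at the origin on a cart in front of the work surface, level with it; the furniture and walls round the work are solid. World frame = base frame: x ahead of the robot, y to its left, z up, the work surface at z = 0. Lengths are in m, angles in rad, forces in N, time in s.
With the tool pointing down it reaches from about 0.375 to 0.925 m from the base axis. Payload 5.7 kg.
Tool frame: the origin (TCP) lies midway between the tips of the shut fingers; the grasp point (between the pads) lies 19 mm behind it; z points along the fingers, x is the direction in which the jaws open and shut, and the axes are right-handed (so a half turn about z gives the same grasp; the last joint's range is limited). The gripper opens to 88 mm and grips with 3 to 60 N. Pads are 20 mm wide; open, the fingers measure 115 mm over their backs; the gripper's body (75 mm by 178 mm) begins 61 mm behind the grasp point.
Start: joints at [1.186, 0.359, 1.51, -0, 1.272, -0.115], TCP at [0.16, 0.578, 0.223] pointing down, gripper open.
Joint ranges: [-2.97, 2.97], [-1.01, 2.36], [0.21, 2.38], [-0.96, 4.11], [0.2, 2.71], [-2.98, 2.98]. Speed limits (rad/s): [2.39, 2.39, 3.14, 3.14, 3.14, 3.14].

### API

Orientations are given as a unit quaternion [x, y, z, w].
In Python, from bench import move_ptp, servo_line, goto_joints, move_gripper, sleep, inverse_kinematics, capture, PlanningError, close_job, spot_in, silhouettes, current_clock, current_joint_pos, current_qvel, current_joint_torque, current_position, current_orientation, current_force, current_torque, current_finger_gap gives the robot as it stands. Calls block until the motion is done:
- move_ptp(position, orientation): joint-space move of the TCP to a pose.
- servo_line(position, orientation=None, rate=0.15, contact_N=None): straight line of the TCP; orientation=None keeps the orientation; rate is the mean speed in m/s. With contact_N (N) it stops when the force on the tool has changed by that much, and returns True; else False.
- goto_joints(angles): joint-space move.
- move_gripper(opening): finger opening in m; the grip force is fixed at half the most; returns when the fingers have stopped.
- sleep(seconds).
- inverse_kinematics(position, orientation): joint angles nearest the present ones, or None.
- capture(name): name is "side" or "top" or "wrist"; returns a dict with "image" (480x640x3 uint8, blue, green, red), "range_z" (480x640 float32, m along the optical axis (not along the pixel's ray), 0 where there is no reading), "intrinsics" (3x3 intrinsics, pixels), "R" (3x3) and "t" (3): a world point X has camera coordinates R X + t. Camera axes: x right, y down, z forward; pixel columns grow to the right and rows downward; lengths in m; the calibration is good to about 2 mm. The wrist camera is an equidistant fisheye: a pixel r from the principal point sees the ray r / f radians off the axis. A picture is of the moment at which its call begins.
A pose or a line that the arm cannot do raises PlanningError and nothing moves.
- close_job(): hands the job in, once; it reports no verdict.
Trained networks look in the newest picture that a camera, given by its name, has taken for a name from the list of things; names that differ only in an ending like _2 or _b are one class to them, and where a whole thing is asked for, a point or a joint stands for the part that bears it (a point fixed in the world has none). Each returns a list of dicts, best first, with "conf" (0 to 1); they miss things now and then, are a little off and sometimes report something else, mostly with a low value. They report only what shows in the picture. A call takes as long as a camera call.
- spot_in(camera, query): "xy" ([column, row] in pixels, amid what is visible of it).
- silhouettes(camera, query): "region" (480x640 bool, what is visible of it) and "xy" ([column, row] in pixels, amid what is visible of it).
Readings, each from a call of its own:
- current_clock(): time.
- current_joint_pos(): joint angles.
- current_qvel(): joint speeds.
- current_joint_torque(): joint torques, N m.
- current_position(): TCP position.
- current_orientation(): TCP orientation.
- current_force(): force on the tool from outside, world axes, zero at the start.
- current_torque(): the same for the moment, N m.
- current_finger_gap(): finger opening in m.
Only numpy, scipy, OpenCV 4.12 (cv2) and the standard library are available. Lean on these libraries where they do the work, as an engineer would, in place of code of your own. Each camera call takes 0.05 s, during which the arm holds its last target. There are 200 camera calls.

## Working session

There is one attempt and no reset: what is moved stays moved. The work goes in short steps, each a Python script; the robot and the scene stay as the last script left them, time stands still between calls to the robot, and variables do not carry over. Pictures are saved under pics/ and viewed, about 8 in all and at most 12, crops included, and the job is handed in when it is done.

```bash
ls; mkdir -p pics; cat > h.py <<'E'
import numpy as np, cv2
from bench import *
def cloud(c):
    z=c["range_z"];K=c["intrinsics"];v,u=np.mgrid[:480,:640]
    P=np.stack([(u-K[0,2])/K[0,0]*z,(v-K[1,2])/K[1,1]*z,z],-1)
    W=(P-c["t"])@c["R"]; W[z<=0]=np.nan
    return W
def proj(c,X):
    p=c["R"]@np.asarray(X,float)+c["t"]; q=c["intrinsics"]@p; return q[:2]/q[2]
E
python3 - <<'E'
from h import *
for n in("top","side"):
    c=capture(n);cv2.imwrite(f"pics/{n}0.png",c["image"]);W=cloud(c)
    np.savez(f"{n}0.npz",**c)
    print(n,"cam at",-c["R"].T@c["t"])
    for q in("carton_c","load_board","knob","stop_gate","tape_roll","scissors","timer"):
        for d in silhouettes(n,q)[:4]:
            P=W[d["region"]];P=P[~np.isnan(P[:,0])]
            if len(P): print(q,round(d["conf"],2),np.round(d["xy"]),len(P),np.round(np.median(P,0),3),np.round(np.percentile(P,2,0),3),np.round(np.percentile(P,98,0),3))
E
```

```text
pics
top cam at [ 0.44101676 -0.00278119  1.19545709]
carton_c 0.9 [213. 324.] 2332 [0.413 0.201 0.087] [0.36  0.153 0.032] [0.466 0.254 0.118]
carton_c 0.71 [398. 190.] 124 [ 0.694 -0.161  0.008] [ 0.675 -0.2    0.001] [ 0.704 -0.15   0.013]
carton_c 0.69 [332. 304.] 2171 [ 0.454 -0.029  0.112] [ 0.422 -0.086  0.069] [0.49  0.028 0.137]
carton_c 0.56 [329. 268.] 2296 [ 0.518 -0.018  0.11 ] [ 0.486 -0.077  0.023] [0.556 0.04  0.138]
load_board 0.58 [399. 290.] 13003 [ 0.489 -0.16   0.023] [ 0.378 -0.283  0.016] [0.605 0.042 0.091]
load_board 0.55 [207. 201.] 793 [0.66  0.225 0.04 ] [0.634 0.198 0.02 ] [0.69  0.254 0.054]
knob 0.54 [448. 318.] 200 [ 0.426 -0.236  0.096] [ 0.413 -0.25   0.051] [ 0.437 -0.224  0.101]
stop_gate 0.68 [429. 297.] 1183 [ 0.472 -0.213  0.082] [ 0.41  -0.252  0.035] [ 0.578 -0.191  0.099]
stop_gate 0.43 [282. 191.] 412 [0.684 0.075 0.023] [0.671 0.031 0.   ] [0.701 0.118 0.029]
tape_roll 0.81 [283. 190.] 393 [0.683 0.075 0.023] [0.671 0.033 0.003] [0.701 0.118 0.029]
scissors 0.67 [403. 198.] 169 [ 0.688 -0.171  0.008] [ 0.672 -0.201  0.003] [ 0.704 -0.151  0
[... 305 characters left out ...]
0.038] [0.547 0.047 0.131]
load_board 0.61 [358. 271.] 4194 [ 0.467 -0.038  0.024] [ 0.369 -0.318 -0.001] [0.603 0.056 0.093]
stop_gate 0.78 [372. 209.] 795 [ 0.461 -0.212  0.073] [ 0.404 -0.255  0.034] [ 0.576 -0.19   0.097]
tape_roll 0.76 [244. 278.] 1297 [0.717 0.087 0.018] [ 0.668  0.026 -0.001] [0.765 0.126 0.025]
tape_roll 0.24 [374. 245.] 1826 [0.451 0.019 0.089] [ 0.414 -0.084  0.035] [0.486 0.034 0.131]
scissors 0.71 [392. 199.] 110 [ 0.42  -0.229  0.088] [ 0.407 -0.246  0.075] [ 0.432 -0.223  0.098]
scissors 0.67 [266. 234.] 456 [ 0.714 -0.156  0.005] [ 0.67  -0.206 -0.002] [ 0.751 -0.045  0.009]
timer 0.8 [246. 327.] 1072 [0.654 0.243 0.037] [0.63  0.206 0.005] [0.685 0.259 0.051]
```

View pics/top0.png

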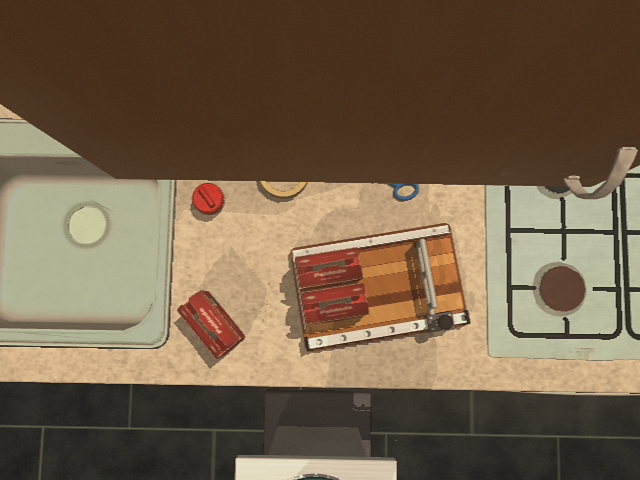

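View pics/side0.png

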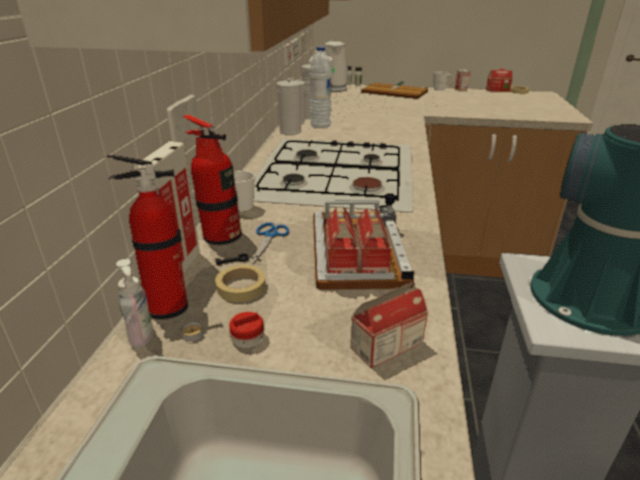

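```bash
cat >> h.py <<'E'
def rect(P,w,l,n0=2):
    "best-fit yaw rectangle (w along own x, l along own y)"
    best=None
    for a in np.arange(-np.pi/2,np.pi/2,.005):
        X=P[:,0]*np.cos(a)+P[:,1]*np.sin(a);Y=-P[:,0]*np.sin(a)+P[:,1]*np.cos(a)
        x=np.percentile(X,[n0,100-n0]);y=np.percentile(Y,[n0,100-n0])
        e=abs(np.ptp(x)-w)+abs(np.ptp(y)-l)
        A=np.ptp(x)*np.ptp(y)
        if best is None or A+0*e<best[0] :
            cx,cy=x.mean(),y.mean();best=(A,a,cx*np.cos(a)-cy*np.sin(a),cx*np.sin(a)+cy*np.cos(a),np.ptp(x),np.ptp(y))
    A,a,x,y,dx,dy=best
    if (dx>dy)!=(w>l): a+=np.pi/2;dx,dy=dy,dx
    a=(a+np.pi/2)%np.pi-np.pi/2
    return np.array([x,y,a,dx,dy])
E
python3 - <<'E'
from h import *
T=dict(np.load("top0.npz"));S=dict(np.load("side0.npz"));WT=cloud(T);WS=cloud(S)
def sel(W,lo,hi):
    m=np.all((W>lo)&(W<hi),-1);return W[m]
b=sel(WT,(.33,-.33,.012),(.62,.09,.045))
for n in(0.2,.5,1):print("board top",n,np.round(rect(b[:,:2],.21,.33,n),4))
bt=sel(WT,(.33,-.33,.017),(.62,.09,.027)); print("top z",np.median(bt[:,2]))
r=rect(b[:,:2],.21,.33,.5);R=np.array([[np.cos(r[2]),-np.sin(r[2])],[np.sin(r[2]),np.cos(r[2])]])
def tob(P): return (P[:,:2]-r[:2])@R
def prt(n,P,q=2):
    B=tob(P);print(n,len(P),np.round(np.percentile(B,[q,50,100-q],0),4).tolist(),np.round(np.median(P[:,2]),4))
for nm,W in(("T",WT),("S",WS)):
    k=sel(W,(.38,-.29,.075),(.46,-.18,.105)); B=tob(k)
    prt(nm+" knob",k[(B[:,0]<-.07)&(k[:,2]>.092)])
    g=sel(W,(.35,-.33,.06),(.6,-.1,.105));B=tob(g);prt(nm+" gatetubes",g[B[:,0]>-.05])
    t=sel(W,(.33,-.33,.03),(.62,.09,.042));B=tob(t)
    prt(nm+" track",t[(B[:,0]<-.06)&(B[:,1]>-.05)&(B[:,1]<.1)]);prt(nm+" angle",t[(B[:,0]>.07)])
    ca=sel(W,(.33,-.33,.05),(.62,.09,.15));B=tob(ca);prt(nm+" cartons",ca[(B[:,1]>0)],1)
c=[]
for nm,W in(("T",WT),("S",WS)):
    p=sel(W,(.3,.1,.015),(.52,.32,.13));
    for n in(.5,2):print(nm,"C",len(p),np.round(rect(p[:,:2],.067,.123,n),4))
    c.append(p)
    q=p[p[:,2]>.1];print("ridge",np.round(q.mean(0),4),np.round(rect(q[:,:2],.02,.1,2),3))
p=np.vstack(c)
for n in(.5,1,2):print("C",np.round(rect(p[:,:2],.067,.123,n),4))
E
```

```text
board top 0.2 [ 0.4921 -0.1189  0.185   0.209   0.3285]
board top 0.5 [ 0.4922 -0.1187  0.19    0.2078  0.3267]
board top 1 [ 0.4921 -0.1186  0.1892  0.206   0.3239]
top z 0.02192241237747974
T knob 173 [[-0.1013, -0.1154], [-0.0891, -0.1034], [-0.0768, -0.091]] 0.0965
T gatetubes 429 [[-0.047, -0.0968], [0.0113, -0.0903], [0.0716, -0.0853]] 0.0866
T track 717 [[-0.0977, -0.0477], [-0.0877, 0.0225], [-0.0781, 0.0972]] 0.0356
T angle 148 [[0.0727, -0.1526], [0.0823, -0.0615], [0.0843, 0.1574]] 0.0354
T cartons 4368 [[-0.0498, 0.0361], [0.0155, 0.0947], [0.078, 0.1535]] 0.1111
S knob 47 [[-0.1037, -0.1123], [-0.093, -0.0983], [-0.0813, -0.0896]] 0.0957
S gatetubes 293 [[-0.0463, -0.0942], [0.0089, -0.0876], [0.0704, -0.0829]] 0.0823
S track 285 [[-0.1019, -0.0464], [-0.0913, 0.0306], [-0.0818, 0.0972]] 0.0347
S angle 103 [[0.0705, -0.1461], [0.0787, 0.0694], [0.0812, 0.1595]] 0.0345
S cartons 3187 [[-0.0519, 0.0359], [0.0093, 0.1375], [0.0768, 0.1573]] 0.0936
T C 2410 [ 0.412   0.2069 -0.8516  0.0634  0.1202]
T C 2410 [ 0.412   0.206  -0.8616  0.0612  0.117 ]
ridge [0.4143 0.2063 0.1085] [ 0.413  0.209 -0.851  0.031  0.109]
S C 4132 [ 0.408   0.2108 -0.8716  0.0623  0.1209]
S C 4132 [ 0.4086  0.2123 -0.8608  0.0597  0.117 ]
ridge [0.4067 0.2138 0.106 ] [ 0.408  0.209 -0.831  0.029  0.11 ]
C [ 0.4103  0.2087 -0.8516  0.068   0.1201]
C [ 0.4103  0.2089 -0.8466  0.0674  0.1192]
C [ 0.4104  0.2093 -0.8458  0.0662  0.1178]
```

```bash
cat >> h.py <<'E'
from scipy.spatial.transform import Rotation as Ro
B=np.array([.4918,-.118,.188])
def down(a): return (Ro.from_euler("z",a)*Ro.from_euler("x",np.pi)).as_quat()
def bw(x,y,z,b=B): c,s=np.cos(b[2]),np.sin(b[2]); return np.array([b[0]+c*x-s*y,b[1]+s*x+c*y,z])
E
python3 - <<'E'
from h import *
print(current_finger_gap(),current_clock())
C=np.array([.4103,.2088,-.850])
for k in(0,np.pi):
    for n,p,a in(("pick",[C[0],C[1],.041],C[2]),("place",bw(.0055,-.026,.063),B[2]-np.pi/2),("knobY",bw(-.088,-.104,.069),B[2]-np.pi/2),("knobX",bw(-.088,-.104,.069),B[2])):
        q=inverse_kinematics(list(p),list(down(a+k))); print(n,k,np.round(p,3),None if q is None else np.round(q,2))
E
```

```text
0.08797748074306153 0.8
pick 0 [0.41  0.209 0.041] [ 0.32  0.43  1.99 -0.    0.72  1.17]
place 0 [ 0.502 -0.143  0.063] [-0.41  0.45  1.84 -0.    0.85  0.97]
knobY 0 [ 0.425 -0.237  0.069] [-0.65  0.41  1.92 -0.    0.82  0.73]
knobX 0 [ 0.425 -0.237  0.069] [-0.65  0.41  1.92 -0.    0.82 -0.84]
pick 3.141592653589793 [0.41  0.209 0.041] [ 0.32  0.43  1.99 -0.    0.72 -1.97]
place 3.141592653589793 [ 0.502 -0.143  0.063] [-0.41  0.45  1.84  0.    0.85 -2.17]
knobY 3.141592653589793 [ 0.425 -0.237  0.069] [-0.65  0.41  1.92  0.    0.82 -2.41]
knobX 3.141592653589793 [ 0.425 -0.237  0.069] [-0.65  0.41  1.92  0.    0.82  2.3 ]
```

```bash
python3 - <<'E'
from h import *
C=np.array([.4103,.2088,-.850])
move_ptp([C[0],C[1],.2],list(down(C[2])))
print("hit",servo_line([C[0],C[1],.041],rate=.12,contact_N=8),np.round(current_position(),4),current_clock())
move_gripper(.060);print("gap",current_finger_gap())
servo_line([C[0],C[1],.20],rate=.15);print(current_finger_gap(),np.round(current_force(),2),current_clock())
for n in("side","top"):
    c=capture(n);W=cloud(c);cv2.imwrite(f"pics/{n}1.png",c["image"])
    m=np.all((W>(.3,.1,.14))&(W<(.52,.32,.233)),-1);p=W[m]
    print(n,len(p),np.round(p.min(0),3),np.round(rect(p[:,:2],.067,.123,2),3))
E
```

```text
hit False [0.4108 0.209  0.0415] 3.9167
gap 0.06696006797955704
0.06693517161095718 [-0.72  0.16 -1.49] 5.5833
side 3415 [0.342 0.182 0.156] [ 0.401  0.233 -1.277  0.05   0.128]
top 436 [0.345 0.146 0.158] [ 0.417  0.188 -1.246  0.057  0.131]
```

View pics/side1.png

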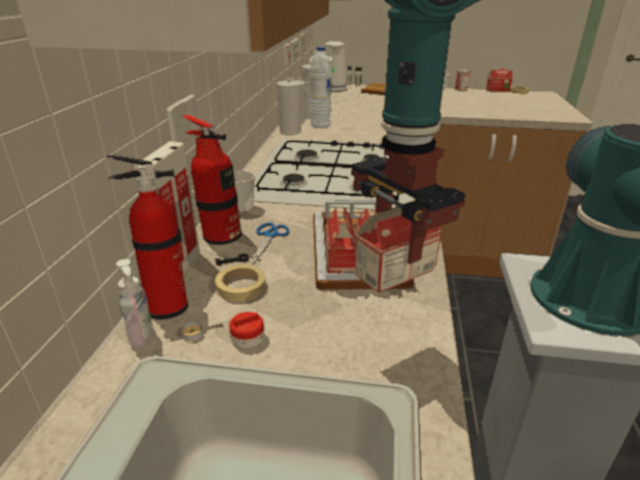

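```bash
python3 - <<'E'
from h import *
T=bw(.0055,-.026,0);q=list(down(B[2]-np.pi/2))
servo_line([T[0],T[1],.21],q,rate=.2)
print(np.round(current_position(),4),current_finger_gap(),current_clock())
c=capture("side");cv2.imwrite("pics/side2.png",c["image"])
print("hit1",servo_line([T[0],T[1],.075],rate=.12,contact_N=8))
print("hit2",servo_line([T[0],T[1],.060],rate=.03,contact_N=4),np.round(current_position(),4),np.round(current_force(),2),current_clock())
E
```

```text
[ 0.5017 -0.1417  0.2099] 0.06669343949402452 7.65
hit1 False
hit2 True [ 0.5023 -0.1426  0.0625] [-0.33  0.09  3.06] 9.4167
```

```bash
python3 - <<'E'
from h import *
move_gripper(.077);print(current_finger_gap())
T=current_position()
servo_line([T[0],T[1],.20],rate=.15)
# stand over the knob, jaws along board y
K=bw(-.088,-.104,.20);move_ptp(list(K),list(down(B[2]-np.pi/2)));
print(np.round(current_position(),4),current_clock(),np.round(current_force(),2))
c=capture("wrist");cv2.imwrite("pics/wrist3.png",c["image"]);np.savez("wrist3.npz",**c)
print([ (d["conf"],d["xy"]) for d in spot_in("wrist","knob")])
c=capture("top");W=cloud(c)
for q in("knob","carton_c"):
    for d in silhouettes("top",q)[:4]:
        P=W[d["region"]];P=P[~np.isnan(P[:,0])]
        if len(P): print(q,d["conf"],d["xy"],np.round(np.median(P,0),3))
s=capture("side");out=np.hstack([c["image"][200:380,240:520],s["image"][150:330,260:480]])
cv2.imwrite("pics/ts3.png",cv2.resize(out,None,fx=1.6,fy=1.6))
for n,cc in(("T",c),("S",s)):
    W=cloud(cc).reshape(-1,3);W=W[~np.isnan(W[:,0])];cs,sn=np.cos(B[2]),np.sin(B[2])
    Q=np.c_[(W[:,:2]-B[:2])@np.array([[cs,-sn],[sn,cs]]),W[:,2]]
    m=(Q[:,0]>-.065)&(Q[:,0]<.075)&(Q[:,1]>-.08)&(Q[:,1]<.015)&(Q[:,2]>.045)&(Q[:,2]<.15)
    p=Q[m];print(n,"C in board",m.sum(),np.round(rect(p[:,:2],.067,.123,1),3) if m.sum()>50 else "",np.round(p[:,2].max(),3))
E
```

```text
0.07703828484368107
[ 0.4242 -0.2367  0.1993] 11.45 [-0.34 -0.39 -0.33]
[(0.78, [320.4, 234.1])]
knob 0.67 [413.8, 284.0] [ 0.497 -0.151  0.023]
carton_c 0.96 [333.1, 302.9] [ 0.455 -0.029  0.112]
carton_c 0.87 [326.3, 270.2] [ 0.518 -0.018  0.111]
carton_c 0.75 [395.6, 280.2] [ 0.501 -0.136  0.108]
T C in board 2285 [ 0.006 -0.024  1.55   0.062  0.117] 0.146
S C in board 1197 [ 0.004 -0.019  1.52   0.053  0.118] 0.142
```

View pics/wrist3.png

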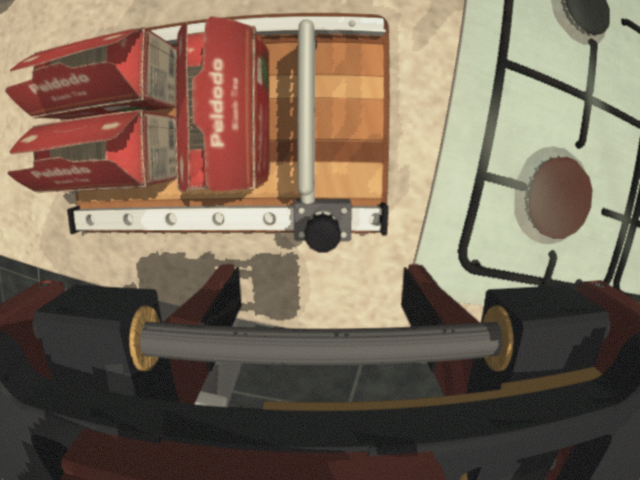

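View pics/ts3.png

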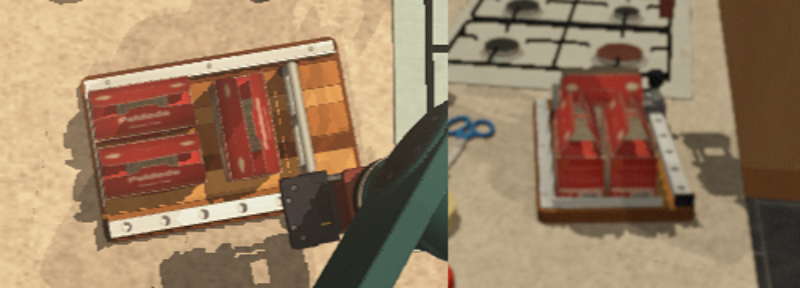

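```bash
python3 - <<'E'
from h import *
c=dict(np.load("wrist3.npz"));K=c["intrinsics"]
hsv=c["image"];g=c["image"].max(2);m=np.zeros((480,640),np.uint8);m[205:258,298:350]=(g[205:258,298:350]<60)
n,l,s,ce=cv2.connectedComponentsWithStats(m);i=1+np.argmax(s[1:,4]);print("blob",s[i],ce[i])
def ray(u,v):
    x,y=(u-K[0,2])/K[0,0],(v-K[1,2])/K[1,1];r=np.hypot(x,y);d=np.array([x/r*np.sin(r),y/r*np.sin(r),np.cos(r)])
    return c["R"].T@d
o=-c["R"].T@c["t"]
for u,v in(ce[i],(320.4,234.1)):
    for z in(.0985,.09):
        d=ray(u,v);print(np.round(o+d*(z-o[2])/d[2],4))
print("pred",bw(-.088,-.104,.09), "tcp", current_position())
E
```

```text
blob [ 304  214   36   37 1044] [321.84770115 232.28927203]
[ 0.4255 -0.2382  0.0985]
[ 0.4234 -0.2386  0.09  ]
[ 0.4239 -0.2374  0.0985]
[ 0.4218 -0.2378  0.09  ]
pred [ 0.42478759 -0.23661424  0.09      ] tcp [ 0.4253749  -0.23587517  0.19988699]
```

```bash
python3 - <<'E'
from h import *
move_gripper(.052)
p=[.4248,-.2375]
print("hit",servo_line([*p,.12],rate=.15,contact_N=8),servo_line([*p,.0695],rate=.06,contact_N=5),np.round(current_position(),4))
move_gripper(.018);print("gap",current_finger_gap(),np.round(current_position(),4),np.round(current_force(),2),current_clock())
c=capture("side");cv2.imwrite("pics/side4.png",cv2.resize(c["image"][120:300,280:500],None,fx=3,fy=3))
E
```

```text
hit False False [ 0.425  -0.2377  0.0697]
gap 0.02561096466583456 [ 0.4249 -0.2375  0.0697] [-0.53  1.45  3.1 ] 14.5667
```

View pics/side4.png

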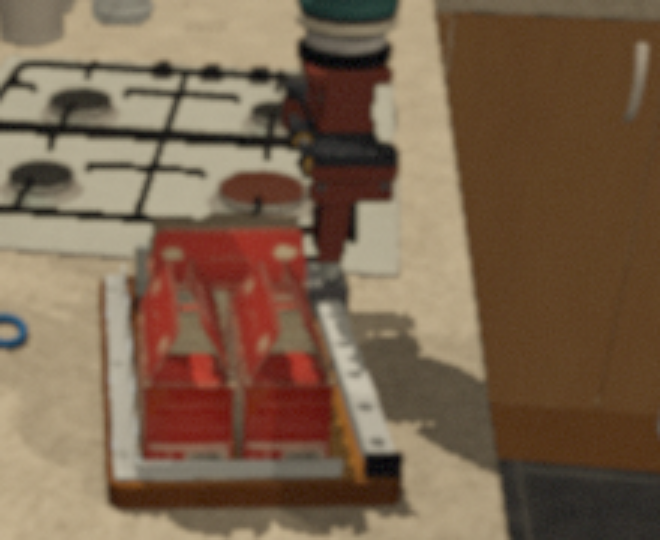

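```bash
python3 - <<'E'
from h import *
p0=np.array([.4248,-.2375,.0695])
for dz in(.004,.008,.0125):
    servo_line(list(p0+[0,0,dz]),rate=.03);sleep(.1);print(dz,np.round(current_position(),4),np.round(current_force(),2),round(current_finger_gap(),4))
y=np.array([-np.sin(B[2]),np.cos(B[2]),0])
print("slide",servo_line(list(p0+[0,0,.0125]+y*.010),rate=.03,contact_N=12),np.round(current_position(),4),np.round(current_force(),2),current_clock())
E
```

```text
0.004 [ 0.4247 -0.2373  0.0732] [ 2.79  0.55 -7.48] 0.0258
0.008 [ 0.4247 -0.2373  0.0774] [ 2.13  0.58 -8.68] 0.0258
0.0125 [ 0.4247 -0.2373  0.0819] [  2.23   1.87 -11.22] 0.0257
slide False [ 0.4228 -0.227   0.082 ] [  2.81   1.17 -11.85] 16.2667
```

```bash
python3 - <<'E'
from h import *
p0=np.array([.4248,-.2375,.0695]);y=np.array([-np.sin(B[2]),np.cos(B[2]),0])
print("slide",servo_line(list(p0+[0,0,.0125]+y*.048),rate=.05,contact_N=15),np.round(current_position(),4),np.round(current_force(),2))
sleep(.2);print(np.round(current_position(),4),np.round(current_force(),2))
for dz in(.006,.003,0):
    h=servo_line(list(p0+[0,0,dz]+y*.048),rate=.03,contact_N=18);sleep(.15)
    d=np.array(current_position())-p0;print(dz,h,"along",round(d@y,4),np.round(d,4),np.round(current_force(),2),round(current_finger_gap(),4))
    if h: break
print(current_clock())
E
```

```text
slide False [ 0.4158 -0.1898  0.082 ] [  4.19   2.44 -11.51]
[ 0.4159 -0.1903  0.0819] [  4.29   2.29 -11.61]
0.006 False along 0.0478 [-0.0088  0.047   0.0061] [ 4.28  0.44 -8.63] 0.026
0.003 False along 0.0478 [-0.0088  0.0469  0.0031] [ 3.13 -0.08 -7.56] 0.0259
0 False along 0.0477 [-0.0087  0.0469  0.0002] [ 2.37  0.04 -0.53] 0.0256
18.6917
```

```bash
python3 - <<'E'
from h import *
p0=np.array([.4248,-.2375,.0695]);y=np.array([-np.sin(B[2]),np.cos(B[2]),0])
h=servo_line(list(p0+[0,0,-.0008]+y*.048),rate=.02,contact_N=12);sleep(.2)
d=np.array(current_position())-p0;print(h,np.round(d,4),np.round(current_force(),2),round(current_finger_gap(),4),current_clock())
im=[]
for n in("top","side"):
    c=capture(n);im.append(c["image"]);W=cloud(c).reshape(-1,3);W=W[~np.isnan(W[:,0])];cs,sn=np.cos(B[2]),np.sin(B[2])
    Q=np.c_[(W[:,:2]-B[:2])@np.array([[cs,-sn],[sn,cs]]),W[:,2]]
    for nm,y0,y1 in(("C",-.036,.031),("AB",.036,.17)):
        m=(Q[:,0]>-.062)&(Q[:,0]<.079)&(Q[:,1]>y0)&(Q[:,1]<y1)&(Q[:,2]>.045)&(Q[:,2]<.15);p=Q[m];print(n,nm,m.sum(),np.round(np.percentile(p,[1,50,99],0),3).tolist(),np.round(rect(p[:,:2],.067,.123,1),3))
    m=(Q[:,0]>.01)&(Q[:,0]<.07)&(Q[:,1]>-.12)&(Q[:,1]<-.036)&(Q[:,2]>.06)&(Q[:,2]<.095);print("gate y",np.round(np.percentile(Q[m],[2,50,98],0),4).tolist() if m.any() else None)
out=np.hstack([im[0][200:380,240:520],im[1][150:330,260:480]]);cv2.imwrite("pics/ts5.png",cv2.resize(out,None,fx=1.6,fy=1.6))
cv2.imwrite("pics/w5.png",capture("wrist")["image"])
E
```

```text
False [-0.0085  0.0467  0.0001] [ 0.55 -0.14  8.46] 0.0255 19.1417
top C 2249 [[-0.053, -0.033, 0.061], [0.006, 0.001, 0.109], [0.065, 0.029, 0.139]] [ 0.006 -0.002  1.559  0.062  0.117]
top AB 4289 [[-0.05, 0.037, 0.064], [0.013, 0.095, 0.111], [0.077, 0.153, 0.141]] [ 0.014  0.095 -1.566  0.115  0.127]
gate y [[0.0109, -0.0505, 0.0775], [0.0395, -0.0439, 0.0863], [0.0687, -0.0388, 0.0911]]
side C 1000 [[-0.055, -0.026, 0.078], [0.005, 0.01, 0.121], [0.061, 0.029, 0.139]] [0.003 0.003 1.514 0.052 0.118]
side AB 3274 [[-0.052, 0.039, 0.047], [0.009, 0.139, 0.093], [0.077, 0.157, 0.135]] [ 0.013  0.098 -1.567  0.117  0.129]
gate y [[0.0637, -0.0463, 0.0642], [0.0664, -0.0399, 0.0773], [0.0688, -0.0371, 0.087]]
```

View pics/ts5.png

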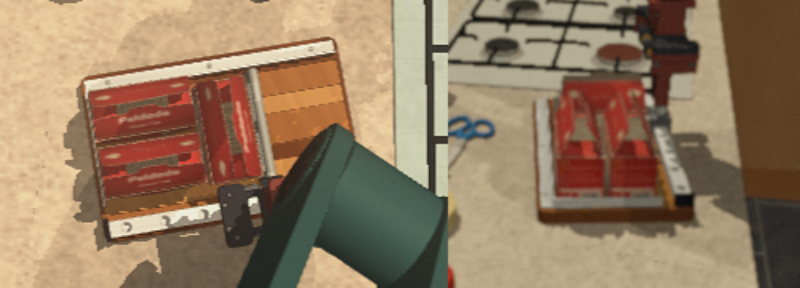

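View pics/w5.png

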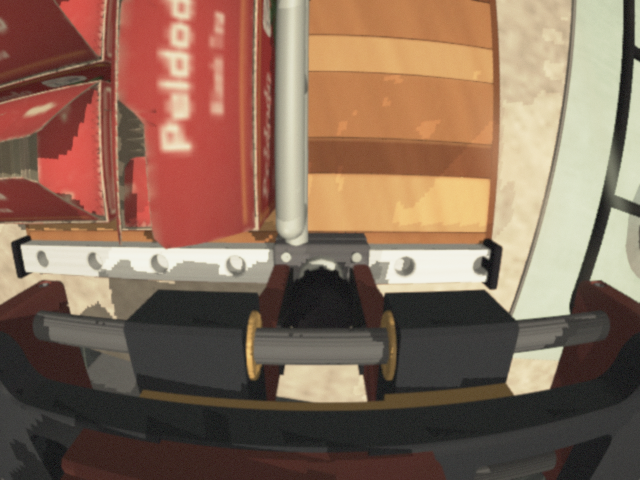

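```bash
python3 -c "
from h import *
print(current_finger_gap(),np.round(current_force(),2));close_job()"
```

```text
0.02569687006637742 [ 0.14 -0.53  9.06]
the job is handed in; nothing more can be done
```

The carton is loaded, the gate is in its next hole and the job is handed in at about 19 s of the 48 s allowed. The arm is still gripping the knob.

**What I did:** I stood the loose carton crosswise in the bay and released it. Then I gripped the knob, lifted the plunger 12.5 mm and slid the gate about 48 mm towards the cartons. I lowered the pin into the hole and kept a light downward push on it.

**Last checks:**
- **Pin:** the knob is back at its original height to within about 0.1 mm. It resists a downward push of about 9 N, so the pin is seated.
- **Grip:** the finger gap on the knob is 25.7 mm, matching its 25 mm diameter.
- **Gate:** the arm moved 47.5 mm along the track, while the top camera put the gate's travel at about 46.4 mm. They differ by about 1 mm, but both are within the 4 mm allowed.
- **Third carton:** it stands crosswise at about board x = 6 mm, y = -2 mm in the top view, with its angle within about 0.01 rad. The side view sees only part of it and read less squarely, at y = +3 mm and 0.06 rad off, so I relied on the top view.
- **Loaded cartons:** they are where they were to within about 1 mm in the top view.
- **Tape roll, scissors and timer:** I did not measure these again at the end. The arm never went near them.

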